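Pack the reagent carrier after a plate read

ROBOT

A 6-joint arm with a two-finger parallel gripper is mounted at the origin on the work surface. World frame = base frame: x ahead of the robot, y to its left, z up, the work surface at z = 0. Lengths are in m, angles in rad, forces in N, time in s.
With the tool pointing down it reaches from about 0.35 to 0.875 m from the base axis. Payload 15.5 kg.
Tool frame: the origin (TCP) lies on the centre line of the jaws, within the pads' length; the fingertips stand 14 mm ahead of it and the grasp point (between the pads) lies 5 mm behind it; z points along the fingers, y is the direction in which the jaws open and shut (so a half turn about z gives the same grasp; the last joint's range is limited). The gripper opens to 85 mm and grips with 20 to 120 N. Pads are 22 mm wide; open, the fingers measure 114 mm over their backs; the gripper's body (76 mm by 85 mm) begins 54 mm behind the grasp point. The pads swing forward as they close: fully open they stand 13 mm farther back than shut.
Start: joints at [1.101, 0.494, 1.345, -0, 1.302, -0.096], TCP at [0.229, 0.582, 0.245] pointing down, gripper open.
Joint ranges: [-2.91, 2.91], [-0.82, 2.16], [0.22, 2.67], [-1.22, 4.37], [0.12, 2.79], [-3.08, 3.08]. Speed limits (rad/s): [1.89, 1.89, 2.57, 3.01, 3.01, 3.01].

INTERFACE

Orientations are given as a 3x3 rotation matrix whose columns are the frame's x, y, z axes.
In Python, from workcell import manip gives the robot as it stands.
- The arm moves only by the shell command python3 -m creep 'ROWS' [OPENING] [FORCE]. ROWS is JSON, a list of rows, each a list of 2 entries, a list of its own where there are three numbers: the shift along the tool's x, y, z in m, then the turn, a rotation vector about the tool's x, y, z in rad. A call has 1 to 12 rows; each row shifts and turns the pose as measured when the row begins, along the tool's axes as they then stand; what a row does not reach is not made up. A row lasts 1/8 s, in which the tool goes at most 62.5 mm and 10.7 degrees, less where a joint would pass 70% of its speed; a pose out of reach is approached as far as the arm can. A call is refused whole if a number of a shift passes 0.0625 or a number of a turn 0.188, either way. A call with a gripper value outside its range is refused whole. OPENING is the closure, from -1 (fully open) to 1 (shut), set as the call begins (- or left out, the last holds). The fingers move at their own pace and stop on an object; FORCE is the grip in N (left out, the last holds). Time passes only in rows, so rows that do not move let the fingers close. It gives the time, the measured TCP pose, the force and the opening at its end, in the units of the state.
- manip.sense(): the state, without advancing time (a new reading comes with each control period).
- manip.read_camera(name): name is "scene" or "top"; returns a dict with "frame" (384x512x3 uint8, blue, green, red), "range_z" (384x512 float32, m along the optical axis (not along the pixel's ray), 0 where there is no reading), "vertical_fov" (degrees; the focal length in pixels is half the picture's height over the tangent of half this angle, whatever the lens; pixels are square), "cx", "cy" (the principal point, pixels), "eye" and "rotation" of the camera in the world. Camera axes: x right, y up, looking along -z (the intrinsics and any distortion apply to the point x, -y, -z); pixel columns grow to the right and rows downward; lengths in m; the calibration is good to about 2 mm. A picture is of the moment at which its call begins.
- manip.job_done(): hands the job in, once; it reports no verdict.
The state is a dict: "time": time; "q": joint angles; "joint_velocities": joint speeds; "joint_efforts": joint torques, N m; "eef_pos": TCP position; "orientation": TCP orientation; "wrist_force": force on the tool from outside, world axes, zero at the start; "ft_torque": the same for the moment, N m; "width": opening from 0.0 (shut) to 1.0 (fully open).
Only numpy, scipy, OpenCV 4.12 (cv2) and the standard library are available. Lean on these libraries where they do the work, as an engineer would, in place of code of your own. Each camera call takes 0.05 s, during which the arm holds its last target.

TASK

Pack up the reagent carrier: set each of the three jars with a plain cap (blue, green, yellow) upright in the carrier's pocket of the same colour, and leave the two spent jars, marked with a white dot on the cap, where they stand. Then, once all three are in, stack the grey tray on the carrier so that its corner holes drop over the four pins and it rests level on the posts. Set things down rather than dropping them, and let go of everything at the end.

Things in the scene. Friction and masses are not known exactly. Their poses are not given: they have to be found in the camera images.
- carrier: Fixed black carrier left or right of the jars, sizes in mm: base 280 (x) x 120 (y) x 6 high. Four round corner posts at x +/-125, y +/-45, dia 28, shoulder 78 above bench, each with a 10 dia pin tapering to 6, top at 90. Three coloured pockets at x -72, 0, +72, order varies; long sides open, so fingers closing along y miss the neighbours. Origin: underside centre; x along its length, z up.
- tray: Loose grey tray on the bench, in mm, 190-400 g: plate 280 (x) x 120 (y) x 10 high, a 20 square through hole at each x +/-125, y +/-45. Upright black fin handle in the middle, 80 (x) x 16 (y), top 60 above underside: pinch across y. Stacked, holes go over the carrier's pins, underside 78 above bench, x along carrier x (either way round). Origin: underside centre; x along its length, z up.
- pocket_blue: Square blue plastic pocket on the carrier, fixed to it, open on top: 68 by 68 mm outside, 14 mm high, walls 4 mm, so 60 mm clear inside; floor 4 mm thick. Origin: centre of its underside, which is 6 mm above the bench; a jar in it stands 10 mm above the bench. Axes as the carrier's.
- pocket_green: Square green plastic pocket on the carrier, fixed to it, open on top: 68 by 68 mm outside, 14 mm high, walls 4 mm, so 60 mm clear inside; floor 4 mm thick. Origin: centre of its underside, which is 6 mm above the bench; a jar in it stands 10 mm above the bench. Axes as the carrier's.
- pocket_yellow: Square yellow plastic pocket on the carrier, fixed to it, open on top: 68 by 68 mm outside, 14 mm high, walls 4 mm, so 60 mm clear inside; floor 4 mm thick. Origin: centre of its underside, which is 6 mm above the bench; a jar in it stands 10 mm above the bench. Axes as the carrier's.
- jar_blue: Loose upright round amber jar with a plain blue screw cap, full, 100 to 200 g: body 40 mm across and 44 mm high, cap 36 mm across, 60 mm high in all. Origin: centre of its underside; z up through the cap. Pinch it by the upper part of the body, about 38 mm up. Stands on the bench among the other jars, at least 40 mm of free space between any two.
- jar_green: Loose upright round amber jar with a plain green screw cap, full, 100 to 200 g: body 40 mm across and 44 mm high, cap 36 mm across, 60 mm high in all. Origin: centre of its underside; z up through the cap. Pinch it by the upper part of the body, about 38 mm up. Stands on the bench among the other jars, at least 40 mm of free space between any two.
- jar_yellow: Loose upright round amber jar with a plain yellow screw cap, full, 100 to 200 g: body 40 mm across and 44 mm high, cap 36 mm across, 60 mm high in all. Origin: centre of its underside; z up through the cap. Pinch it by the upper part of the body, about 38 mm up. Stands on the bench among the other jars, at least 40 mm of free space between any two.
- spent_blue: Spent amber jar, same shape and blue cap as the wanted one but with a round white dot, 22 mm across, on top of the cap. It stays where it stands. Loose, upright, 40 mm across, 60 mm high. Origin: centre of its underside.
- spent_green: Spent amber jar, same shape and green cap as the wanted one but with a round white dot, 22 mm across, on top of the cap. It stays where it stands. Loose, upright, 40 mm across, 60 mm high. Origin: centre of its underside.

How it is judged:
By the outcome, as a careful person would: the job done as asked, in the order asked, and still so for the second after the job is handed in, with the robot touching nothing.
It also fails if it takes over 96 s, if anything falls off the work surface, if the arm or the gripper's body presses on something with over 40 N, if the wrist force passes 120 N, or if a joint passes its speed limit or range.

## Working session

There is one attempt and no reset: what is moved stays moved. The work goes in short steps, Python scripts to look and compute and a shell command to move; the robot and the scene stay as the last step left them, time stands still between calls to the robot, and variables do not carry over. Pictures are saved under pics/ and viewed, and the job is handed in when it is done.

```bash
ls; mkdir -p pics; python3 - <<'E'
from workcell import manip
import cv2,numpy as np
s=manip.sense();print({k:np.round(v,3).tolist() for k,v in s.items()})
for n in("scene","top"):
    c=manip.read_camera(n);cv2.imwrite(f"pics/{n}0.png",c["frame"])
    print(n,{k:v for k,v in c.items() if k not in("frame","range_z")})
    np.savez(f"{n}0.npz",**c)
E
```

```text
pics
{'time': 0.0, 'q': [1.1, 0.494, 1.346, 0.0, 1.303, -0.095], 'joint_velocities': [0.002, -0.002, 0.0, -0.002, 0.001, 0.001], 'joint_efforts': [-0.001, -88.216, -38.386, -0.0, 0.01, 0.0], 'eef_pos': [0.229, 0.581, 0.245], 'orientation': [[-0.931, 0.366, -0.001], [0.366, 0.931, -0.001], [0.0, -0.001, -1.0]], 'wrist_force': [-0.554, 0.88, -0.862], 'ft_torque': [-0.037, -0.038, 0.002], 'width': 0.994}
scene {'vertical_fov': 45.003259312783015, 'cx': 251.22691307793653, 'cy': 194.14054753381913, 'eye': array([0.93328699, 0.56782313, 0.71709675]), 'rotation': array([[-0.85808428, -0.34759125,  0.37798372],
       [ 0.5130411 , -0.61171461,  0.60215785],
       [ 0.02191336,  0.71062336,  0.70323128]])}
top {'vertical_fov': 50.263684563705525, 'cx': 250.396283531593, 'cy': 188.17671151635955, 'eye': array([0.35935182, 0.00512862, 1.05782014]), 'rotation': array([[-0.01295938,  0.98154295, -0.19080222],
       [-0.99978876, -0.00967533,  0.0181334 ],
       [ 0.01595264,  0.19099691,  0.981461  ]])}
```

View pics/top0.png

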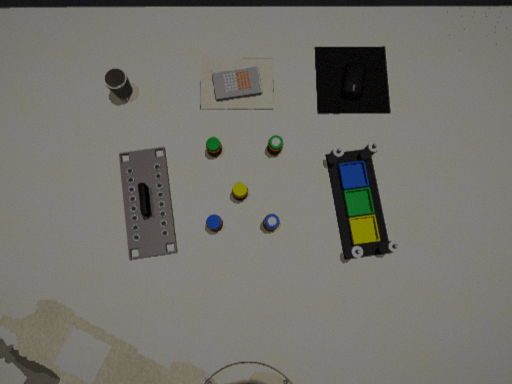

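View pics/scene0.png

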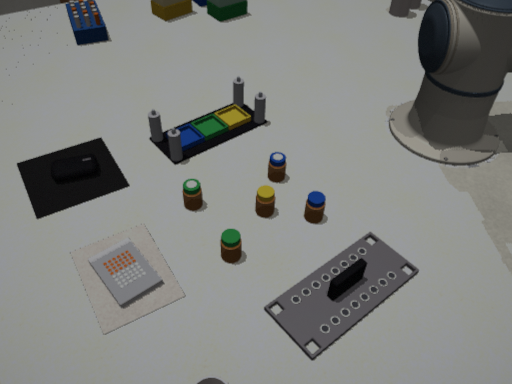

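The top view shows plain green, yellow and blue caps at px (214,145), (240,191), (214,223). Dotted green is at (275,144) and dotted blue at (271,222). The tray is on the left (148,203) and the carrier on the right (360,203), with blue, green and yellow pockets from the top down. Next I'll measure them.

```bash
cat > h.py <<'E'
import cv2,numpy as np
def ray(c,u,v):
    H=c["frame"].shape[0];f=H/2/np.tan(np.radians(float(c["vertical_fov"]))/2)
    d=np.array([(u-c["cx"])/f,-(v-c["cy"])/f,-1.]);return c["rotation"]@d
def onplane(c,u,v,z):
    d=ray(c,u,v);e=c["eye"];return e+d*(z-e[2])/d[2]
def depthpts(c):
    H,W=c["range_z"].shape;f=H/2/np.tan(np.radians(float(c["vertical_fov"]))/2)
    u,v=np.meshgrid(np.arange(W),np.arange(H));r=c["range_z"]
    P=np.stack([(u-c["cx"])/f*r,-(v-c["cy"])/f*r,-r],-1)
    return P@c["rotation"].T+c["eye"]
def blobs(c,lo,hi,amin=15):
    hsv=cv2.cvtColor(c["frame"],cv2.COLOR_BGR2HSV);m=cv2.inRange(hsv,lo,hi)
    n,l,st,ce=cv2.connectedComponentsWithStats(m)
    out=[]
    for i in range(1,n):
        if st[i,4]>=amin:
            pts=np.argwhere(l==i)[:,::-1].astype(np.float32)
            out.append((st[i,4],ce[i],pts))
    return out
COL=dict(blue=((105,120,50),(130,255,255)),green=((50,110,40),(80,255,255)),yellow=((22,150,80),(35,255,255)))
E
python3 - <<'E'
from h import *
for n in("top","scene"):
    c=dict(np.load(n+"0.npz"))
    P=depthpts(c)
    print(n,"table z",np.median(P[250:300,200:300,2]) if n=="top" else np.median(P[300:340,200:250,2]))
    for k,(lo,hi) in COL.items():
        for a,ce,pts in blobs(c,lo,hi):
            (cc),r=cv2.minEnclosingCircle(pts)
            z=0.02 if a>250 else 0.06
            rr=cv2.minAreaRect(pts)
            i=pts.astype(int);zz=P[i[:,1],i[:,0]]
            print(n,k,a,np.round(ce,1),"circ",np.round(cc,1),round(r,1),np.round(onplane(c,*cc,z)[:2],4),"rect",np.round(rr[0],1),np.round(onplane(c,*rr[0],z)[:2],4),"medz",np.round(np.median(zz,0),3))
c=dict(np.load("top0.npz"))
im=np.clip(c["frame"].astype(float)*2,0,255).astype(np.uint8)
a=cv2.resize(im[140:265,110:185],None,fx=4.7,fy=4.7,interpolation=cv2.INTER_CUBIC)
b=cv2.resize(im[140:265,320:402],None,fx=4.7,fy=4.7,interpolation=cv2.INTER_CUBIC)
cv2.imwrite("pics/zoom0.png",np.hstack([a,b]))
E
```

```text
top table z 0.0011088767302782632
top blue 682 [353.2 174.3] circ [354.  173.5] 18.3 [ 0.5975 -0.2852] rect [353.7 174.2] [ 0.5956 -0.2843] medz [ 0.597 -0.285  0.012]
top blue 158 [213.3 221.5] circ [213.4 221.5] 7.0 [0.4713 0.0782] rect [213.5 221.5] [0.4713 0.0779] medz [0.47  0.079 0.061]
top blue 88 [271.3 220.9] circ [271.4 220.9] 7.1 [ 0.4712 -0.0636] rect [271.5 220.5] [ 0.4722 -0.0639] medz [ 0.471 -0.063  0.061]
top green 145 [212.6 143.5] circ [212.5 143.5] 6.7 [0.6696 0.0812] rect [212.5 143.5] [0.6696 0.0812] medz [0.669 0.08  0.061]
top green 79 [275.2 142.2] circ [275.5 141.8] 6.7 [ 0.673  -0.0787] rect [275.5 142. ] [ 0.6723 -0.0787] medz [ 0.67  -0.077  0.061]
top green 715 [358.5 201.3] circ [359. 201.] 18.6 [ 0.5247 -0.2937] rect [358.8 201.2] [ 0.5242 -0.2932] medz [ 0.525 -0.294  0.012]
top yellow 157 [239.4 189.3] circ [239.5 189.2] 7.1 [0.5511 0.0138] rect [239.5 189.5] [0.5503 0.0138] medz [0.551 0.015 0.061]
top yellow 689 [363.6 229. ] circ [364. 229.] 18.6 [ 0.4524 -0.3019] rect [364.1 228.9] [ 0.4526 -0.3021] medz [ 0.453 -0.303  0.012]
scene table z 0.000
[... 643 characters left out ...]
0.831 ] medz [ 0.185 -0.845  0.05 ]
scene green 452 [209.1 124.8] circ [209. 124.] 18.1 [ 0.5223 -0.297 ] rect [209.1 124.3] [ 0.5226 -0.2956] medz [ 0.52  -0.302  0.012]
scene green 99 [190.7 186.7] circ [191.1 185.8] 8.3 [ 0.6745 -0.0765] rect [190.7 185.2] [ 0.6747 -0.0784] medz [ 0.68  -0.072  0.06 ]
scene green 230 [230.1 236.4] circ [230.3 237.2] 9.3 [0.6714 0.0828] rect [229.9 236.3] [0.671  0.0806] medz [0.671 0.081 0.061]
scene yellow 382 [232.3 115.3] circ [232.  114.5] 18.1 [ 0.4517 -0.3048] rect [232.2 114.5] [ 0.4512 -0.3046] medz [ 0.448 -0.31   0.012]
scene yellow 164 [265.2 191.6] circ [265. 192.] 8.2 [0.5526 0.0137] rect [265.  191.5] [0.5519 0.0124] medz [0.552 0.013 0.061]
```

View pics/zoom0.png

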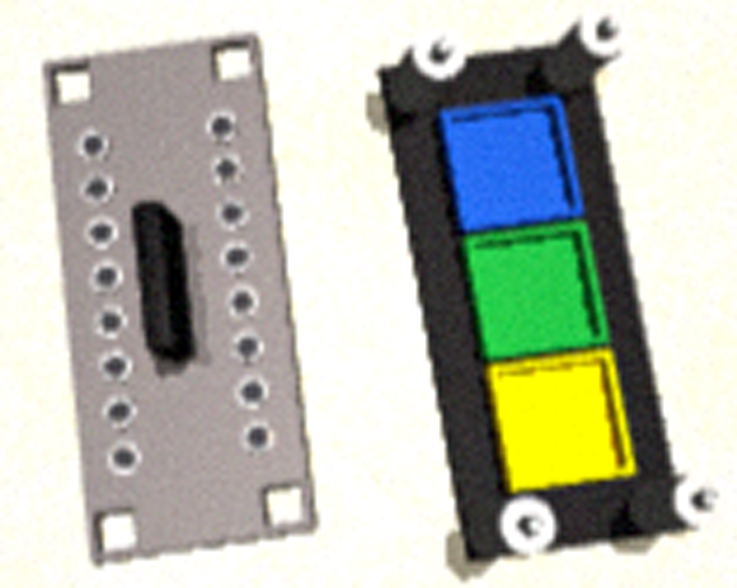

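```bash
python3 - <<'E'
from h import *
def ang(v): return np.degrees(np.arctan2(v[1],v[0]))
# pockets rect corner-based
for n in("top","scene"):
    c=dict(np.load(n+"0.npz"));P=depthpts(c);g=cv2.cvtColor(c["frame"],cv2.COLOR_BGR2GRAY)
    # posts: depth between .07 and .085 near carrier
    near=(P[...,1]<-.2)&(P[...,1]>-.4)&(P[...,0]>.35)&(P[...,0]<.72)
    m=(near&(P[...,2]>.072)&(P[...,2]<.084)).astype(np.uint8)
    nn,l,st,ce=cv2.connectedComponentsWithStats(m)
    cs=[]
    for i in range(1,nn):
        if st[i,4]>15:
            p=np.argwhere(l==i)[:,::-1].astype(np.float32);cc,r=cv2.minEnclosingCircle(p)
            w=onplane(c,*cc,.078);cs.append(w[:2]);print(n,"post",st[i,4],np.round(cc,1),round(r,1),np.round(w[:2],4),np.round(P[l==i].mean(0),4))
    if len(cs)==4:
        cs=np.array(cs);print("carrier centre",cs.mean(0));cs=cs[np.argsort(cs[:,0])];print("ang",ang(cs[2:].mean(0)-cs[:2].mean(0)),np.linalg.norm(cs[2:].mean(0)-cs[:2].mean(0)))
    # tray by dep
    near=(P[...,1]>.13)&(P[...,1]<.42)&(P[...,0]>.3)&(P[...,0]<.75)
    hsv=cv2.cvtColor(c["frame"],cv2.COLOR_BGR2HSV)
    m=(near&(P[...,2]>.0055)).astype(np.uint8)
    nn,l,st,ce=cv2.connectedComponentsWithStats(m);i=1+np.argmax(st[1:,4])
    if n=="top":cv2.imwrite("pics/traymask.png",(l==i)[100:300,80:220].astype(np.uint8)*255)
    ct,_=cv2.findContours((l==i).astype(np.uint8),cv2.RETR_EXTERNAL,cv2.CHAIN_APPROX_NONE)
    ct=max(ct,key=len)[:,0]
    W=np.array([onplane(c,u,v,.01)[:2] for u,v in ct])
    r=cv2.minAreaRect((W*1000).astype(np.float32));print(n,"tray",st[i,4],r)
    f=near&(P[...,2]>.05)&(P[...,2]<.065);
    ct=np.argwhere(f)[:,::-1];W=np.array([onplane(c,u,v,.06)[:2] for u,v in ct]);print("fin",len(W),cv2.minAreaRect((W*1000).astype(np.float32)))
E
```

```text
top post 94 [373. 147.] 6.1 [ 0.6517 -0.3209] [ 0.6516 -0.3202  0.0784]
top post 94 [337.8 151.6] 5.8 [ 0.6406 -0.2318] [ 0.6401 -0.2315  0.0792]
top post 107 [393.4 246.3] 6.2 [ 0.4051 -0.3526] [ 0.4048 -0.3517  0.0789]
top post 103 [356.9 251.7] 6.1 [ 0.3935 -0.2641] [ 0.3936 -0.2631  0.0788]
carrier centre [ 0.52274282 -0.29236538]
ang 7.380297356683163 0.24889992844807027
top tray 4834 ((531.5887451171875, 252.85964965820312), (282.6922912597656, 123.94450378417969), 7.624730587005615)
fin 227 ((529.7826538085938, 252.0609893798828), (80.96395874023438, 17.709972381591797), 8.400524139404297)
scene post 68 [238.1  82. ] 5.2 [ 0.4072 -0.3509] [ 0.408  -0.3492  0.0778]
scene post 69 [260.   97.5] 5.6 [ 0.3955 -0.2618] [ 0.3963 -0.2607  0.0781]
scene post 82 [153.6 115.2] 5.9 [ 0.654  -0.3193] [ 0.6546 -0.3173  0.0781]
scene post 92 [174. 134.] 6.3 [ 0.642  -0.2297] [ 0.6427 -0.2286  0.078 ]
carrier centre [ 0.524698   -0.29040267]
ang 7.3623453509612204 0.2487350327341169
scene tray 8571 ((530.4979248046875, 253.19557189941406), (282.9672546386719, 122.02326965332031), 8.045310020446777)
fin 424 ((532.8038330078125, 255.63058471679688), (84.7727279663086, 19.451683044433594), 8.497429847717285)
```

Both views agree to about 2 mm. Carrier is at (0.524,-0.291), yaw 7.4°; tray at (0.531,0.253), yaw about 8°. First I turn the jaws to the carrier's y.

```bash
cat > plan.py <<'E'
import sys,numpy as np
from workcell import manip
from scipy.spatial.transform import Rotation as R
x,y,z,th=map(float,sys.argv[1:5]);t=np.radians(th)
s=manip.sense();O=np.array(s["orientation"])
G=np.array([[np.cos(t),np.sin(t),0],[np.sin(t),-np.cos(t),0],[0,0,-1]])
rv=R.from_matrix(O.T@G).as_rotvec();d=np.array([x,y,z])-s["eef_pos"]
print("t",round(float(s["time"]),2),"pos",np.round(s["eef_pos"],4),"shift(tool)",np.round(O.T@d,4),"in goal axes",np.round(G.T@d,4),"turn",np.round(rv,3),"F",np.round(s["wrist_force"],1),"w",round(float(s["width"]),3),"q",np.round(s["q"],2))
E
python3 -m creep '[[[0,0,0],[0,0,-0.126]],[[0,0,0],[0,0,-0.126]],[[0,0,0],[0,0,-0.126]],[[0,0,0],[0,0,-0.126]]]' -1 40
python3 plan.py 0.6703 0.0812 0.16 187.4
```

```text
time: 0.6
eef_pos: [0.2283, 0.5806, 0.2433]
orientation: [[-0.99, -0.143, -0.002], [-0.143, 0.99, -0.004], [0.002, -0.003, -1.0]]
wrist_force: [0.4, -0.7, -0.5]
width: 1.0
t 0.6 pos [0.2283 0.5806 0.2433] shift(tool) [-0.366  -0.5573  0.0843] in goal axes [-0.374  -0.5521  0.0833] turn [-0.003 -0.002  0.015] F [ 0.4 -0.7 -0.5] w 1.0 q [ 1.1   0.5   1.35 -0.    1.3  -0.61]
```

```bash

python3 -m creep '[[[-0.03,-0.045,0.006],[0,0,0.015]],[[-0.03,-0.045,0.006],[0,0,0]],[[-0.03,-0.045,0.006],[0,0,0]],[[-0.03,-0.045,0.006],[0,0,0]],[[-0.03,-0.045,0.006],[0,0,0]],[[-0.03,-0.045,0.006],[0,0,0]],[[-0.03,-0.045,0.006],[0,0,0]],[[-0.03,-0.045,0.006],[0,0,0]],[[-0.03,-0.045,0.006],[0,0,0]],[[-0.03,-0.045,0.006],[0,0,0]],[[-0.03,-0.045,0.006],[0,0,0]],[[-0.03,-0.045,0.006],[0,0,0]]]'
python3 plan.py 0.6703 0.0812 0.16 187.4
```

```text
time: 2.1
eef_pos: [0.6667, 0.0797, 0.1671]
orientation: [[-0.991, -0.136, -0.005], [-0.136, 0.991, -0.004], [0.006, -0.003, -1.0]]
wrist_force: [0.6, 0.9, 0.4]
width: 1.001
t 2.1 pos [0.6667 0.0797 0.1671] shift(tool) [-0.0038  0.001   0.0071] in goal axes [-0.0038  0.001   0.0071] turn [-0.003 -0.006  0.007] F [0.6 0.9 0.4] w 1.001 q [ 0.03  0.64  1.3  -0.    1.21 -1.67]
```

```bash

python3 -m creep '[[[-0.0038,0.001,0.02],[-0.003,-0.006,0.007]],[[0,0,0.04],[0,0,0]],[[0,0,0.035],[0,0,0]],[[0,0,0],[0,0,0]]]'
python3 plan.py 0.6703 0.0812 0.033 187.4
```

```text
time: 2.6
eef_pos: [0.6726, 0.0765, 0.068]
orientation: [[-0.992, -0.124, 0.0], [-0.124, 0.992, -0.0], [0.0, -0.0, -1.0]]
wrist_force: [-0.5, 0.4, 0.2]
width: 1.0
t 2.6 pos [0.6726 0.0765 0.068 ] shift(tool) [0.0017 0.005  0.035 ] in goal axes [0.0016 0.005  0.035 ] turn [-0.    -0.    -0.005] F [-0.5  0.4  0.2] w 1.0 q [ 0.03  0.75  1.37 -0.    1.02 -1.67]
```

```bash

python3 -m creep '[[[0.0017,0.005,0.012],[0,0,-0.005]],[[0,0,0.012],[0,0,0]],[[0,0,0.011],[0,0,0]],[[0,0,0],[0,0,0]]]'
python3 plan.py 0.6703 0.0812 0.033 187.4
python3 - <<'E'
from h import *
from workcell import manip
for n in("scene","top"):
    c=manip.read_camera(n);np.savez(n+"1.npz",**c)
    cv2.imwrite(f"pics/{n}1.png",c["frame"])
E
```

```text
time: 3.1
eef_pos: [0.6716, 0.082, 0.0339]
orientation: [[-0.992, -0.13, 0.004], [-0.13, 0.992, -0.0], [-0.004, -0.001, -1.0]]
wrist_force: [0.4, 0.4, 0.3]
width: 0.997
t 3.1 pos [0.6716 0.082  0.0339] shift(tool) [ 0.0014 -0.0007  0.0009] in goal axes [ 0.0014 -0.0007  0.0009] turn [-0.001  0.004  0.001] F [0.4 0.4 0.3] w 0.997 q [ 0.03  0.8   1.39 -0.    0.95 -1.67]
```

View pics/scene1.png

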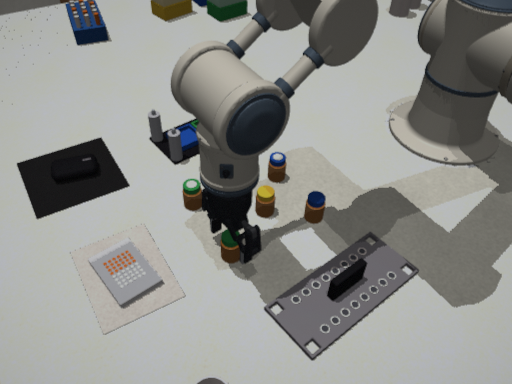

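The picture shows the green jar at (231,245) between the open fingers. Closing on it.

```bash

python3 -m creep '[[[0,0,0],[0,0,0]],[[0,0,0],[0,0,0]],[[0,0,0],[0,0,0]],[[0,0,0],[0,0,0]],[[0,0,0],[0,0,0]],[[0,0,0],[0,0,0]]]' 1 40
python3 plan.py 0.6703 0.0812 0.16 187.4
```

```text
time: 3.95
eef_pos: [0.6729, 0.0819, 0.0362]
orientation: [[-0.992, -0.129, 0.007], [-0.129, 0.992, -0.0], [-0.007, -0.001, -1.0]]
wrist_force: [0.1, -0.2, -0.6]
width: 0.45
t 3.95 pos [0.6729 0.0819 0.0362] shift(tool) [ 0.0018 -0.0005 -0.1239] in goal axes [ 0.0026 -0.0004 -0.1238] turn [-0.001  0.007  0.001] F [ 0.1 -0.2 -0.6] w 0.45 q [ 0.03  0.79  1.39 -0.    0.95 -1.67]
```

```bash

python3 -m creep '[[[0,0,-0.02],[0,0.007,0]],[[0,0,-0.04],[0,0,0]],[[0,0,-0.05],[0,0,0]],[[0,0,-0.05],[0,0,0]]]'
python3 plan.py 0.5237 -0.2914 0.19 187.4
```

```text
time: 4.45
eef_pos: [0.6703, 0.0819, 0.1956]
orientation: [[-0.992, -0.129, -0.01], [-0.129, 0.992, -0.001], [0.01, -0.0, -1.0]]
wrist_force: [0.1, 0.6, -2.3]
width: 0.455
t 4.45 pos [0.6703 0.0819 0.1956] shift(tool) [ 0.1936 -0.3512  0.0075] in goal axes [ 0.1935 -0.3513  0.0056] turn [-0.   -0.01  0.  ] F [ 0.1  0.6 -2.3] w 0.455 q [ 0.03  0.61  1.26 -0.    1.28 -1.67]
```

```bash

python3 -m creep '[[[0.02,-0.036,0],[0,-0.01,0]],[[0.022,-0.039,0],[0,0,0]],[[0.022,-0.039,0],[0,0,0]],[[0.022,-0.039,0],[0,0,0]],[[0.022,-0.039,0],[0,0,0]],[[0.022,-0.039,0],[0,0,0]],[[0.022,-0.039,0],[0,0,0]],[[0.022,-0.039,0],[0,0,0]],[[0.02,-0.042,0],[0,0,0]],[[0,0,0],[0,0,0]]]'
python3 plan.py 0.5237 -0.2914 0.1 187.4
```

```text
time: 5.7
eef_pos: [0.5211, -0.3024, 0.1999]
orientation: [[-0.991, -0.131, 0.011], [-0.131, 0.991, -0.001], [-0.01, -0.002, -1.0]]
wrist_force: [1.0, 0.6, -0.7]
width: 0.452
t 5.7 pos [ 0.5211 -0.3024  0.1999] shift(tool) [-0.003   0.0108  0.0999] in goal axes [-0.004   0.0105  0.0999] turn [-0.002  0.01   0.002] F [ 1.   0.6 -0.7] w 0.452 q [-0.63  0.5   1.47  0.01  1.16 -2.33]
```

```bash

python3 -m creep '[[[-0.003,0.0108,0.02],[0,0.01,0]],[[0,0,0.04],[0,0,0]],[[0,0,0.035],[0,0,0]],[[0,0,0],[0,0,0]]]'
python3 plan.py 0.5245 -0.2914 0.046 187.4
python3 - <<'E'
from h import *
from workcell import manip
for n in("scene","top"):
    c=manip.read_camera(n)
    cv2.imwrite(f"pics/{n}2.png",c["frame"])
E
```

```text
time: 6.2
eef_pos: [0.5236, -0.2902, 0.1034]
orientation: [[-0.991, -0.131, 0.002], [-0.131, 0.991, -0.003], [-0.002, -0.003, -1.0]]
wrist_force: [0.4, -0.2, -0.8]
width: 0.449
t 6.2 pos [ 0.5236 -0.2902  0.1034] shift(tool) [-0.0006 -0.0011  0.0574] in goal axes [-0.0007 -0.0013  0.0574] turn [-0.003  0.002  0.002] F [ 0.4 -0.2 -0.8] w 0.449 q [-0.61  0.62  1.56 -0.    0.96 -2.31]
```

View pics/scene2.png

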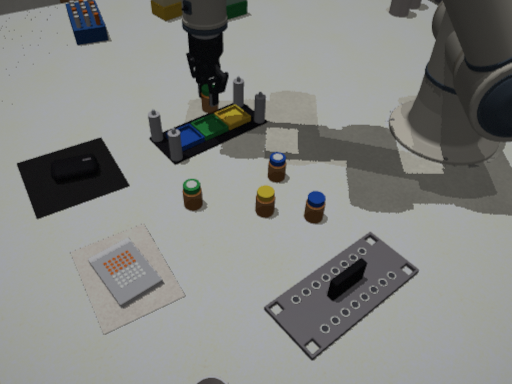

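The green jar hangs at (208,100), above the green pocket at (208,125). Lowering to just above the floor.

```bash

python3 -m creep '[[[-0.0006,-0.0011,0.02],[0,0,0]],[[0,0,0.02],[0,0,0]],[[0,0,0.012],[0,0,0]],[[0,0,0],[0,0,0]]]'
python3 plan.py 0.5245 -0.2914 0.046 187.4
```

```text
time: 6.8
eef_pos: [0.53, -0.2945, 0.0596]
orientation: [[-0.991, -0.131, 0.014], [-0.131, 0.991, -0.011], [-0.012, -0.013, -1.0]]
wrist_force: [0.2, -0.5, -1.3]
width: 0.455
t 6.8 pos [ 0.53   -0.2945  0.0596] shift(tool) [0.0052 0.0039 0.0135] in goal axes [0.005  0.0037 0.0136] turn [-0.013  0.012  0.003] F [ 0.2 -0.5 -1.3] w 0.455 q [-0.61  0.69  1.58 -0.    0.86 -2.31]
```

```bash

python3 -m creep '[[[0.005,0.0035,0],[-0.013,0.012,0]],[[0,0,0.005],[0,0,0]]]'
python3 plan.py 0.5245 -0.2914 0.046 187.4
```

```text
time: 7.05
eef_pos: [0.5251, -0.292, 0.0564]
orientation: [[-0.991, -0.131, 0.002], [-0.131, 0.991, -0.0], [-0.002, -0.001, -1.0]]
wrist_force: [-0.7, 0.1, -0.4]
width: 0.451
t 7.05 pos [ 0.5251 -0.292   0.0564] shift(tool) [0.0005 0.0007 0.0104] in goal axes [0.0005 0.0007 0.0104] turn [-0.001  0.002  0.003] F [-0.7  0.1 -0.4] w 0.451 q [-0.61  0.69  1.58  0.    0.87 -2.31]
```

```bash

python3 -m creep '[[[0.0005,0.0005,0.005],[0,0,0]],[[0,0,0.004],[0,0,0]]]'
python3 plan.py 0.5245 -0.2914 0.046 187.4
```

```text
time: 7.3
eef_pos: [0.5246, -0.2917, 0.0471]
orientation: [[-0.991, -0.131, 0.002], [-0.131, 0.991, -0.001], [-0.002, -0.001, -1.0]]
wrist_force: [0.3, 0.3, -2.2]
width: 0.45
t 7.3 pos [ 0.5246 -0.2917  0.0471] shift(tool) [0.0001 0.0003 0.0011] in goal axes [0.0001 0.0003 0.0011] turn [-0.001  0.002  0.002] F [ 0.3  0.3 -2.2] w 0.45 q [-0.61  0.7   1.59  0.    0.84 -2.31]
```

```bash

python3 -m creep '[[[0,0,0.0012],[0,0,0]],[[0,0,0],[0,0,0]]]'
python3 plan.py 0.5245 -0.2914 0.046 187.4
```

```text
time: 7.55
eef_pos: [0.5244, -0.2916, 0.0461]
orientation: [[-0.991, -0.131, 0.002], [-0.131, 0.991, -0.001], [-0.002, -0.001, -1.0]]
wrist_force: [-0.5, 1.2, 3.1]
width: 0.455
t 7.55 pos [ 0.5244 -0.2916  0.0461] shift(tool) [-0.0002  0.0002  0.0001] in goal axes [-0.0002  0.0002  0.0001] turn [-0.001  0.002  0.003] F [-0.5  1.2  3.1] w 0.455 q [-0.61  0.71  1.59  0.    0.84 -2.31]
```

Contact (Fz flipped to +3). Release, then rise.

```bash

python3 -m creep '[[[0,0,0],[0,0,0]],[[0,0,0],[0,0,0]],[[0,0,0],[0,0,0]],[[0,0,0],[0,0,0]],[[0,0,-0.03],[0,0,0]],[[0,0,-0.05],[0,0,0]],[[0,0,-0.05],[0,0,0]],[[0,0,0],[0,0,0]]]' -1
python3 plan.py 0.5517 0.0135 0.17 187.4
python3 - <<'E'
from h import *
from workcell import manip
for n in("scene","top"):
    c=manip.read_camera(n)
    cv2.imwrite(f"pics/{n}3.png",c["frame"])
E
```

```text
time: 8.55
eef_pos: [0.5241, -0.2915, 0.1791]
orientation: [[-0.991, -0.131, 0.001], [-0.131, 0.991, 0.0], [-0.001, 0.0, -1.0]]
wrist_force: [-0.5, 0.0, -0.5]
width: 1.0
t 8.55 pos [ 0.5241 -0.2915  0.1791] shift(tool) [-0.0674  0.2988  0.0092] in goal axes [-0.0666  0.299   0.0091] turn [0.    0.001 0.003] F [-0.5  0.  -0.5] w 1.0 q [-0.61  0.53  1.49  0.    1.13 -2.31]
```

View pics/scene3.png

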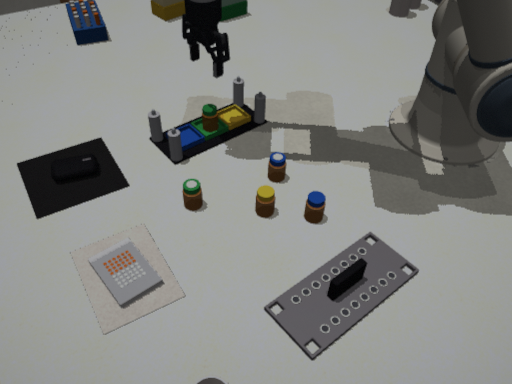

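The green jar stands upright in its pocket at (210,118). Next is the yellow jar.

```bash

python3 -m creep '[[[-0.009,0.04,0],[0,0,0.003]],[[-0.009,0.04,0],[0,0,0]],[[-0.009,0.04,0],[0,0,0]],[[-0.009,0.04,0],[0,0,0]],[[-0.009,0.04,0],[0,0,0]],[[-0.009,0.04,0],[0,0,0]],[[-0.009,0.04,0],[0,0,0]],[[0,0.01,0],[0,0,0]],[[0,0,0],[0,0,0]]]'
python3 plan.py 0.5517 0.0135 0.08 187.4
```

```text
time: 9.78
eef_pos: [0.5421, 0.0148, 0.1635]
orientation: [[-0.992, -0.126, -0.024], [-0.127, 0.992, 0.009], [0.023, 0.012, -1.0]]
wrist_force: [-0.2, -1.4, 0.2]
width: 0.999
t 9.78 pos [0.5421 0.0148 0.1635] shift(tool) [-0.0113 -0.0035  0.0833] in goal axes [-0.0094 -0.0025  0.0835] turn [ 0.012 -0.023 -0.002] F [-0.2 -1.4  0.2] w 0.999 q [-0.09  0.49  1.63  0.01  1.05 -1.79]
```

```bash

python3 -m creep '[[[-0.0113,-0.0035,0],[0.012,-0.023,0]],[[0,0,0.02],[0,0,0]],[[0,0,0.035],[0,0,0]],[[0,0,0.025],[0,0,0]],[[0,0,0],[0,0,0]]]'
python3 plan.py 0.5517 0.0135 0.034 187.4
```

```text
time: 10.4
eef_pos: [0.5576, 0.0064, 0.0806]
orientation: [[-0.993, -0.121, 0.007], [-0.121, 0.993, -0.003], [-0.007, -0.004, -1.0]]
wrist_force: [-0.5, 1.2, 0.4]
width: 1.001
t 10.4 pos [0.5576 0.0064 0.0806] shift(tool) [0.0053 0.008  0.0465] in goal axes [0.0049 0.0078 0.0466] turn [-0.004  0.007 -0.008] F [-0.5  1.2  0.4] w 1.001 q [-0.09  0.61  1.68 -0.    0.84 -1.78]
```

```bash

python3 -m creep '[[[0.005,0.008,0.005],[-0.004,0.007,-0.008]],[[0,0,0.01],[0,0,0]]]'
python3 plan.py 0.5517 0.0135 0.034 187.4
```

```text
time: 10.65
eef_pos: [0.5529, 0.0131, 0.0668]
orientation: [[-0.992, -0.128, 0.003], [-0.128, 0.992, -0.001], [-0.003, -0.001, -1.0]]
wrist_force: [0.1, 0.3, -0.1]
width: 0.998
t 10.65 pos [0.5529 0.0131 0.0668] shift(tool) [0.0012 0.0005 0.0328] in goal axes [0.0011 0.0005 0.0328] turn [-0.001  0.003 -0.001] F [ 0.1  0.3 -0.1] w 0.998 q [-0.08  0.63  1.7  -0.    0.81 -1.78]
```

```bash

python3 -m creep '[[[0.001,0.0005,0.012],[0,0.003,0]],[[0,0,0.011],[0,0,0]],[[0,0,0.009],[0,0,0]]]'
python3 plan.py 0.5517 0.0135 0.034 187.4
python3 -m creep '[[[0,0,0],[0,0,0]],[[0,0,0],[0,0,0]],[[0,0,0],[0,0,0]],[[0,0,0],[0,0,0]],[[0,0,0],[0,0,0]],[[0,0,0],[0,0,0]]]' 1 40
python3 plan.py 0.5517 0.0135 0.034 187.4
```

```text
time: 11.02
eef_pos: [0.5523, 0.0135, 0.0332]
orientation: [[-0.992, -0.129, 0.001], [-0.129, 0.992, -0.001], [-0.001, -0.001, -1.0]]
wrist_force: [-0.2, 0.1, 0.2]
width: 0.999
t 11.03 pos [0.5523 0.0135 0.0332] shift(tool) [ 0.0006  0.0001 -0.0008] in goal axes [ 0.0006  0.0001 -0.0008] turn [-0.001  0.001 -0.   ] F [-0.2  0.1  0.2] w 0.999 q [-0.08  0.69  1.72 -0.    0.74 -1.78]
time: 11.78
eef_pos: [0.5524, 0.0135, 0.0333]
orientation: [[-0.992, -0.129, 0.001], [-0.129, 0.992, -0.001], [-0.001, -0.001, -1.0]]
wrist_force: [0.6, -0.1, -1.8]
width: 0.455
t 11.78 pos [0.5524 0.0135 0.0333] shift(tool) [ 0.0007  0.0001 -0.0007] in goal axes [ 0.0007  0.0001 -0.0007] turn [-0.001  0.001 -0.   ] F [ 0.6 -0.1 -1.8] w 0.455 q [-0.08  0.69  1.72 -0.    0.74 -1.78]
```

```bash

python3 -m creep '[[[0,0,-0.02],[0,0,0]],[[0,0,-0.04],[0,0,0]],[[0,0,-0.05],[0,0,0]],[[0,0,-0.04],[0,0,0]],[[0,0,-0.01],[0,0,0]]]'
python3 plan.py 0.4523 -0.3006 0.19 187.4
```

```text
time: 12.4
eef_pos: [0.5514, 0.0137, 0.1969]
orientation: [[-0.992, -0.129, -0.002], [-0.129, 0.992, -0.001], [0.002, -0.001, -1.0]]
wrist_force: [-0.6, -0.3, -2.3]
width: 0.456
t 12.4 pos [0.5514 0.0137 0.1969] shift(tool) [ 0.1386 -0.299   0.0074] in goal axes [ 0.1387 -0.2989  0.0069] turn [-0.001 -0.002 -0.   ] F [-0.6 -0.3 -2.3] w 0.456 q [-0.08  0.45  1.59 -0.    1.11 -1.78]
```

```bash

python3 -m creep '[[[0.009,-0.02,0],[0,0,0]],[[0.015,-0.033,0],[0,0,0]],[[0.018,-0.038,0],[0,0,0]],[[0.018,-0.038,0],[0,0,0]],[[0.018,-0.038,0],[0,0,0]],[[0.018,-0.038,0],[0,0,0]],[[0.018,-0.038,0],[0,0,0]],[[0.013,-0.028,0],[0,0,0]],[[0.007,-0.015,0],[0,0,0]],[[0.003,-0.007,0],[0,0,0]]]'
python3 plan.py 0.4523 -0.3006 0.19 187.4
```

```text
time: 13.65
eef_pos: [0.4473, -0.3014, 0.1893]
orientation: [[-0.991, -0.13, -0.01], [-0.13, 0.991, 0.005], [0.01, 0.006, -1.0]]
wrist_force: [0.3, 0.3, -0.9]
width: 0.453
t 13.65 pos [ 0.4473 -0.3014  0.1893] shift(tool) [-0.0051  0.0001 -0.0008] in goal axes [-0.0051  0.0001 -0.0007] turn [ 0.006 -0.01   0.002] F [ 0.3  0.3 -0.9] w 0.453 q [-0.7   0.44  1.62 -0.    1.09 -2.4 ]
```

```bash

python3 -m creep '[[[-0.005,0,0],[0.006,-0.01,0]],[[0,0,0.02],[0,0,0]],[[0,0,0.035],[0,0,0]],[[0,0,0.03],[0,0,0]],[[0,0,0.015],[0,0,0]],[[0,0,0.003],[0,0,0]]]'
python3 plan.py 0.4523 -0.3006 0.0433 187.4
```

```text
time: 14.4
eef_pos: [0.4566, -0.2952, 0.0837]
orientation: [[-0.991, -0.135, 0.005], [-0.135, 0.991, -0.001], [-0.005, -0.001, -1.0]]
wrist_force: [-1.2, 0.8, -1.6]
width: 0.45
t 14.4 pos [ 0.4566 -0.2952  0.0837] shift(tool) [ 0.0052 -0.0047  0.0404] in goal axes [ 0.005  -0.0048  0.0404] turn [-0.001  0.005  0.007] F [-1.2  0.8 -1.6] w 0.45 q [-0.69  0.59  1.72  0.    0.83 -2.39]
```

```bash

python3 -m creep '[[[0.005,-0.0047,0.003],[0,0.005,0.007]],[[0,0,0.008],[0,0,0]],[[0,0,0.008],[0,0,0]],[[0,0,0.008],[0,0,0]],[[0,0,0.005],[0,0,0]]]'
python3 plan.py 0.4523 -0.3006 0.0433 187.4
```

```text
time: 15.02
eef_pos: [0.4534, -0.3008, 0.0514]
orientation: [[-0.992, -0.129, 0.002], [-0.129, 0.992, -0.003], [-0.002, -0.004, -1.0]]
wrist_force: [-0.5, -0.6, -1.0]
width: 0.454
t 15.03 pos [ 0.4534 -0.3008  0.0514] shift(tool) [0.0011 0.0004 0.0081] in goal axes [0.0011 0.0004 0.0081] turn [-0.004  0.002 -0.   ] F [-0.5 -0.6 -1. ] w 0.454 q [-0.69  0.65  1.73 -0.    0.76 -2.39]
```

```bash

python3 -m creep '[[[0.001,0,0.004],[-0.004,0.002,0]],[[0,0,0.003],[0,0,0]],[[0,0,0.001],[0,0,0]],[[0,0,0.0005],[0,0,0]]]'
python3 plan.py 0.4523 -0.3006 0.0433 187.4
```

```text
time: 15.52
eef_pos: [0.4523, -0.3009, 0.0427]
orientation: [[-0.992, -0.129, -0.001], [-0.129, 0.992, 0.001], [0.001, 0.001, -1.0]]
wrist_force: [-3.6, 3.1, 17.4]
width: 0.458
t 15.53 pos [ 0.4523 -0.3009  0.0427] shift(tool) [-0.0001  0.0003 -0.0006] in goal axes [-0.0001  0.0003 -0.0006] turn [ 0.001 -0.001 -0.   ] F [-3.6  3.1 17.4] w 0.458 q [-0.7   0.66  1.74  0.    0.74 -2.4 ]
```

```bash

python3 -m creep '[[[0,0,-0.0006],[0,0,0]],[[0,0,0],[0,0,0]],[[0,0,0],[0,0,0]],[[0,0,0],[0,0,0]],[[0,0,0],[0,0,0]],[[0,0,-0.03],[0,0,0]],[[0,0,-0.05],[0,0,0]],[[0,0,-0.04],[0,0,0]],[[0,0,-0.01],[0,0,0]],[[0,0,0],[0,0,0]]]' -1
python3 plan.py 0.4716 0.078 0.17 187.4
```

```text
time: 16.77
eef_pos: [0.4521, -0.3008, 0.1765]
orientation: [[-0.992, -0.129, -0.001], [-0.129, 0.992, 0.001], [0.001, 0.002, -1.0]]
wrist_force: [-0.3, 0.4, -0.8]
width: 1.001
t 16.77 pos [ 0.4521 -0.3008  0.1765] shift(tool) [-0.068   0.3732  0.007 ] in goal axes [-0.0681  0.3732  0.0065] turn [ 0.002 -0.001 -0.   ] F [-0.3  0.4 -0.8] w 1.001 q [-0.7   0.46  1.63  0.    1.05 -2.4 ]
```

```bash
python3 - <<'E'
from h import *
from workcell import manip
for n in("scene",):
    c=manip.read_camera(n)
    cv2.imwrite(f"pics/{n}4.png",c["frame"])
E
```

```text
(no output)
```

View pics/scene4.png

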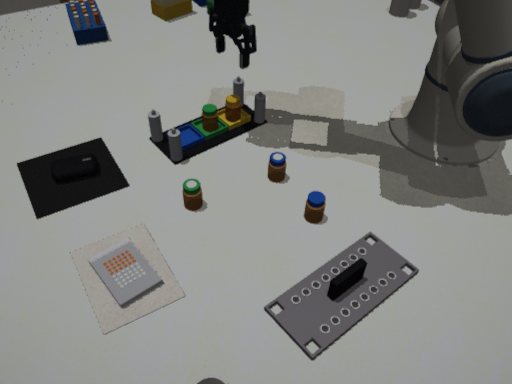

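The yellow jar is upright in its pocket at (233,107). Next is the plain blue jar at (316,207).

```bash

python3 -m creep '[[[-0.004,0.02,0],[0,0,0]],[[-0.006,0.033,0],[0,0,0]],[[-0.008,0.045,0],[0,0,0]],[[-0.008,0.045,0],[0,0,0]],[[-0.008,0.045,0],[0,0,0]],[[-0.008,0.045,0],[0,0,0]],[[-0.008,0.045,0],[0,0,0]],[[-0.008,0.045,0],[0,0,0]],[[-0.006,0.033,0],[0,0,0]],[[-0.003,0.015,0],[0,0,0]],[[0,0.004,0],[0,0,0]]]'
python3 plan.py 0.4716 0.078 0.08 187.4
```

```text
time: 18.2
eef_pos: [0.4598, 0.1016, 0.166]
orientation: [[-0.991, -0.13, -0.023], [-0.13, 0.992, 0.009], [0.022, 0.012, -1.0]]
wrist_force: [0.2, -0.4, 0.2]
width: 1.0
t 18.2 pos [0.4598 0.1016 0.166 ] shift(tool) [-0.0105 -0.0259  0.0855] in goal axes [-0.0087 -0.0249  0.086 ] turn [ 0.012 -0.022  0.001] F [ 0.2 -0.4  0.2] w 1.0 q [ 0.08  0.4   1.8   0.01  0.97 -1.62]
```

```bash

python3 -m creep '[[[-0.0105,-0.0259,0],[0.012,-0.022,0]],[[0,0,0.01],[0,0,0]],[[0,0,0.025],[0,0,0]],[[0,0,0.025],[0,0,0]],[[0,0,0.01],[0,0,0]],[[0,0,0.003],[0,0,0]]]'
python3 plan.py 0.4716 0.078 0.034 187.4
```

```text
time: 18.95
eef_pos: [0.4692, 0.0771, 0.0875]
orientation: [[-0.992, -0.128, -0.006], [-0.128, 0.992, -0.0], [0.006, 0.001, -1.0]]
wrist_force: [0.7, 0.5, 0.3]
width: 1.0
t 18.95 pos [0.4692 0.0771 0.0875] shift(tool) [-0.0028  0.0005  0.0535] in goal axes [-0.0025  0.0005  0.0535] turn [ 0.001 -0.006 -0.   ] F [0.7 0.5 0.3] w 1.0 q [ 0.04  0.53  1.87 -0.    0.75 -1.66]
```

```bash

python3 -m creep '[[[-0.0028,0.0005,0.01],[0,-0.006,0]],[[0,0,0.015],[0,0,0]],[[0,0,0.015],[0,0,0]],[[0,0,0.01],[0,0,0]],[[0,0,0.002],[0,0,0]]]'
python3 plan.py 0.4716 0.078 0.034 187.4
```

```text
time: 19.58
eef_pos: [0.4738, 0.0784, 0.0346]
orientation: [[-0.992, -0.128, 0.004], [-0.128, 0.992, 0.001], [-0.005, 0.0, -1.0]]
wrist_force: [0.4, -0.4, -0.4]
width: 1.001
t 19.57 pos [0.4738 0.0784 0.0346] shift(tool) [ 0.0022 -0.0001  0.0006] in goal axes [ 0.0022 -0.0001  0.0006] turn [ 0.     0.005 -0.   ] F [ 0.4 -0.4 -0.4] w 1.001 q [ 0.04  0.63  1.9   0.    0.6  -1.66]
```

```bash

python3 -m creep '[[[0.0022,0,0],[0,0.005,0]],[[0,0,0],[0,0,0]]]'
python3 -m creep '[[[0,0,0],[0,0,0]],[[0,0,0],[0,0,0]],[[0,0,0],[0,0,0]],[[0,0,0],[0,0,0]],[[0,0,0],[0,0,0]],[[0,0,0],[0,0,0]]]' 1 40
python3 plan.py 0.4716 0.078 0.034 187.4
```

```text
time: 19.82
eef_pos: [0.4717, 0.0782, 0.0351]
orientation: [[-0.992, -0.128, -0.0], [-0.128, 0.992, 0.0], [0.0, 0.0, -1.0]]
wrist_force: [-0.8, 0.1, -0.2]
width: 0.995
time: 20.58
eef_pos: [0.4722, 0.0782, 0.036]
orientation: [[-0.992, -0.128, 0.001], [-0.128, 0.992, 0.0], [-0.001, 0.0, -1.0]]
wrist_force: [0.6, -0.2, 0.1]
width: 0.453
t 20.57 pos [0.4722 0.0782 0.036 ] shift(tool) [ 0.0006 -0.0001  0.002 ] in goal axes [ 0.0006 -0.0001  0.002 ] turn [ 0.     0.001 -0.   ] F [ 0.6 -0.2  0.1] w 0.453 q [ 0.04  0.63  1.9   0.    0.61 -1.66]
```

```bash

python3 -m creep '[[[0,0,-0.02],[0,0,0]],[[0,0,-0.04],[0,0,0]],[[0,0,-0.05],[0,0,0]],[[0,0,-0.04],[0,0,0]],[[0,0,-0.01],[0,0,0]]]'
python3 plan.py 0.5951 -0.2822 0.19 187.4
```

```text
time: 21.2
eef_pos: [0.4712, 0.0781, 0.1996]
orientation: [[-0.992, -0.128, -0.002], [-0.128, 0.992, 0.0], [0.002, 0.0, -1.0]]
wrist_force: [0.4, -1.0, -1.0]
width: 0.456
t 21.2 pos [0.4712 0.0781 0.1996] shift(tool) [-0.0767 -0.3732  0.0093] in goal axes [-0.0765 -0.3732  0.0096] turn [ 0.    -0.002 -0.001] F [ 0.4 -1.  -1. ] w 0.456 q [ 0.04  0.35  1.76  0.    1.04 -1.66]
```

```bash

python3 -m creep '[[[-0.004,-0.02,0],[0,0,0]],[[-0.007,-0.033,0],[0,0,0]],[[-0.009,-0.043,0],[0,0,0]],[[-0.009,-0.043,0],[0,0,0]],[[-0.009,-0.043,0],[0,0,0]],[[-0.009,-0.043,0],[0,0,0]],[[-0.009,-0.043,0],[0,0,0]],[[-0.008,-0.04,0],[0,0,0]],[[-0.005,-0.027,0],[0,0,0]],[[-0.003,-0.013,0],[0,0,0]],[[0,-0.004,0],[0,0,0]]]'
python3 plan.py 0.5951 -0.2822 0.1 187.4
```

```text
time: 22.58
eef_pos: [0.5872, -0.2706, 0.1881]
orientation: [[-0.991, -0.13, -0.014], [-0.13, 0.992, 0.006], [0.013, 0.008, -1.0]]
wrist_force: [-0.2, -0.2, -1.5]
width: 0.453
t 22.57 pos [ 0.5872 -0.2706  0.1881] shift(tool) [-0.0075 -0.0132  0.0879] in goal axes [-0.0064 -0.0125  0.0881] turn [ 0.008 -0.013  0.001] F [-0.2 -0.2 -1.5] w 0.453 q [-0.52  0.59  1.34 -0.    1.23 -2.22]
```

```bash

python3 -m creep '[[[-0.007,-0.013,0],[0.008,-0.013,0]],[[0,0,0.01],[0,0,0]],[[0,0,0.03],[0,0,0]],[[0,0,0.03],[0,0,0]],[[0,0,0.01],[0,0,0]],[[0,0,0],[0,0,0]]]'
python3 plan.py 0.5951 -0.2822 0.046 187.4
```

```text
time: 23.32
eef_pos: [0.596, -0.2796, 0.1046]
orientation: [[-0.991, -0.133, 0.0], [-0.133, 0.991, 0.0], [-0.0, 0.0, -1.0]]
wrist_force: [0.4, 0.4, -1.7]
width: 0.452
t 23.32 pos [ 0.596  -0.2796  0.1046] shift(tool) [ 0.0012 -0.0025  0.0586] in goal axes [ 0.0012 -0.0025  0.0586] turn [0.    0.    0.004] F [ 0.4  0.4 -1.7] w 0.452 q [-0.53  0.69  1.4   0.    1.06 -2.23]
```

```bash

python3 -m creep '[[[0.001,-0.0025,0.005],[0,0,0.004]],[[0,0,0.01],[0,0,0]],[[0,0,0.015],[0,0,0]],[[0,0,0.01],[0,0,0]],[[0,0,0.006],[0,0,0]],[[0,0,0.002],[0,0,0]]]'
python3 plan.py 0.5951 -0.2822 0.046 187.4
```

```text
time: 24.08
eef_pos: [0.5963, -0.2828, 0.0553]
orientation: [[-0.992, -0.129, 0.003], [-0.129, 0.992, -0.001], [-0.003, -0.001, -1.0]]
wrist_force: [-0.2, 0.3, -0.8]
width: 0.449
t 24.07 pos [ 0.5963 -0.2828  0.0553] shift(tool) [0.0011 0.0008 0.0093] in goal axes [0.0011 0.0008 0.0093] turn [-0.001  0.003 -0.   ] F [-0.2  0.3 -0.8] w 0.449 q [-0.53  0.75  1.43  0.    0.96 -2.23]
```

```bash

python3 -m creep '[[[0.001,0.0008,0.004],[0,0.003,0]],[[0,0,0.003],[0,0,0]],[[0,0,0.0015],[0,0,0]],[[0,0,0.0005],[0,0,0]]]'
python3 plan.py 0.5951 -0.2822 0.046 187.4
```

```text
time: 24.58
eef_pos: [0.5954, -0.2823, 0.0462]
orientation: [[-0.992, -0.129, 0.0], [-0.129, 0.992, -0.002], [0.0, -0.002, -1.0]]
wrist_force: [0.0, 0.9, -0.7]
width: 0.451
t 24.57 pos [ 0.5954 -0.2823  0.0462] shift(tool) [0.0003 0.0001 0.0002] in goal axes [0.0003 0.0001 0.0002] turn [-0.002 -0.    -0.   ] F [ 0.   0.9 -0.7] w 0.451 q [-0.53  0.76  1.43 -0.    0.95 -2.23]
```

```bash

python3 -m creep '[[[0,0,0.0006],[0,0,0]],[[0,0,0.0003],[0,0,0]]]'
python3 plan.py 0.5951 -0.2822 0.046 187.4
```

```text
time: 24.82
eef_pos: [0.5955, -0.2823, 0.046]
orientation: [[-0.992, -0.129, 0.001], [-0.129, 0.992, -0.002], [-0.0, -0.002, -1.0]]
wrist_force: [-1.8, 1.0, 3.7]
width: 0.452
t 24.82 pos [ 0.5955 -0.2823  0.046 ] shift(tool) [0.0004 0.0002 0.    ] in goal axes [0.0004 0.0002 0.    ] turn [-0.002  0.    -0.   ] F [-1.8  1.   3.7] w 0.452 q [-0.53  0.76  1.43 -0.    0.95 -2.23]
```

```bash

python3 -m creep '[[[0,0,0],[0,0,0]],[[0,0,0],[0,0,0]],[[0,0,0],[0,0,0]],[[0,0,0],[0,0,0]],[[0,0,0],[0,0,0]],[[0,0,-0.03],[0,0,0]],[[0,0,-0.05],[0,0,0]],[[0,0,-0.05],[0,0,0]],[[0,0,-0.02],[0,0,0]],[[0,0,0],[0,0,0]]]' -1
python3 plan.py 0.531 0.253 0.2 188.1
```

```text
time: 26.08
eef_pos: [0.5953, -0.2819, 0.2]
orientation: [[-0.992, -0.129, 0.0], [-0.129, 0.992, -0.002], [0.0, -0.002, -1.0]]
wrist_force: [-1.0, -0.4, -0.8]
width: 0.996
t 26.07 pos [ 0.5953 -0.2819  0.2   ] shift(tool) [-0.005   0.5388 -0.001 ] in goal axes [-0.0117  0.5387 -0.    ] turn [-0.002 -0.    -0.012] F [-1.  -0.4 -0.8] w 0.996 q [-0.53  0.58  1.31 -0.    1.25 -2.23]
```

```bash

python3 -m creep '[[[0,0.02,0],[0,0,-0.012]],[[-0.001,0.04,0],[0,0,0]],[[-0.001,0.055,0],[0,0,0]],[[-0.001,0.055,0],[0,0,0]],[[-0.001,0.055,0],[0,0,0]],[[-0.001,0.055,0],[0,0,0]],[[-0.001,0.055,0],[0,0,0]],[[-0.001,0.055,0],[0,0,0]],[[0,0.055,0],[0,0,0]],[[0,0.03,0],[0,0,0]],[[0,0.01,0],[0,0,0]],[[0,0,0],[0,0,0]]]'
python3 plan.py 0.531 0.253 0.2 188.1
python3 - <<'E'
from h import *
from workcell import manip
for n in("scene","top"):
    c=manip.read_camera(n);np.savez(n+"5.npz",**c)
    cv2.imwrite(f"pics/{n}5.png",c["frame"])
E
```

```text
time: 27.58
eef_pos: [0.5175, 0.222, 0.1859]
orientation: [[-0.989, -0.148, -0.022], [-0.148, 0.989, 0.0], [0.022, 0.004, -1.0]]
wrist_force: [0.9, 0.5, 0.3]
width: 1.003
t 27.57 pos [0.5175 0.222  0.1859] shift(tool) [-0.0177  0.0287 -0.0144] in goal axes [-0.0178  0.0288 -0.0141] turn [ 0.003 -0.022  0.007] F [0.9 0.5 0.3] w 1.003 q [ 0.3   0.48  1.56  0.01  1.12 -1.43]
```

View pics/scene5.png

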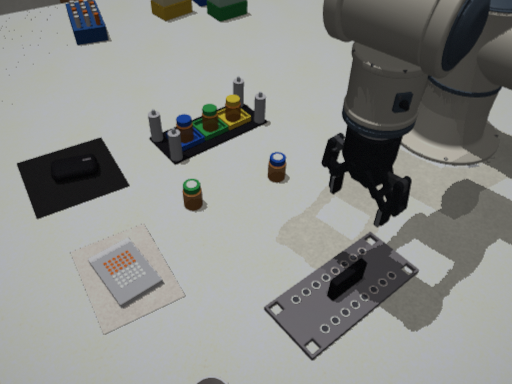

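View pics/top5.png

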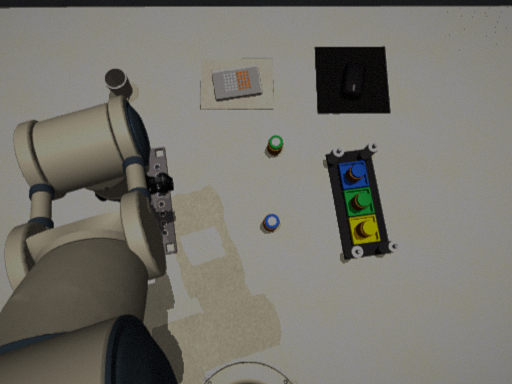

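All three jars stand in matching pockets (top view, px (355,172), (361,202), (368,231)). The spent jars are untouched. Now aligning over the fin.

```bash

python3 -m creep '[[[-0.0177,0.0287,0],[0.003,-0.022,0.007]],[[0,0,0],[0,0,0]],[[0,0,0.01],[0,0,0]],[[0,0,0.03],[0,0,0]],[[0,0,0.03],[0,0,0]],[[0,0,0.01],[0,0,0]],[[0,0,0],[0,0,0]]]'
python3 plan.py 0.531 0.253 0.036 188.1
```

```text
time: 28.55
eef_pos: [0.5321, 0.2447, 0.1023]
orientation: [[-0.991, -0.132, -0.001], [-0.132, 0.991, -0.001], [0.001, -0.001, -1.0]]
wrist_force: [0.1, 0.2, -0.6]
width: 1.0
t 28.55 pos [0.5321 0.2447 0.1023] shift(tool) [-0.      0.0085  0.0663] in goal axes [-0.      0.0084  0.0663] turn [-0.001 -0.001 -0.009] F [ 0.1  0.2 -0.6] w 1.0 q [ 0.33  0.61  1.59 -0.    0.94 -1.37]
```

```bash

python3 -m creep '[[[0,0.0085,0.003],[0,0,-0.009]],[[0,0,0.01],[0,0,0]],[[0,0,0.02],[0,0,0]],[[0,0,0.015],[0,0,0]],[[0,0,0.006],[0,0,0]],[[0,0,0.002],[0,0,0]]]'
python3 plan.py 0.531 0.253 0.036 188.1
```

```text
time: 29.3
eef_pos: [0.5326, 0.2545, 0.0463]
orientation: [[-0.99, -0.142, 0.004], [-0.142, 0.99, 0.001], [-0.004, -0.0, -1.0]]
wrist_force: [-0.2, -0.4, 0.8]
width: 1.004
t 29.3 pos [0.5326 0.2545 0.0463] shift(tool) [ 0.0019 -0.0013  0.0103] in goal axes [ 0.0018 -0.0013  0.0103] turn [-0.     0.004  0.001] F [-0.2 -0.4  0.8] w 1.004 q [ 0.35  0.7   1.62 -0.    0.82 -1.37]
```

```bash

python3 -m creep '[[[0.0018,-0.0013,0.004],[0,0.004,0]],[[0,0,0.004],[0,0,0]],[[0,0,0.002],[0,0,0]]]'
python3 plan.py 0.531 0.253 0.036 188.1
python3 -m creep '[[[0,0,0],[0,0,0]],[[0,0,0],[0,0,0]],[[0,0,0],[0,0,0]],[[0,0,0],[0,0,0]],[[0,0,0],[0,0,0]],[[0,0,0],[0,0,0]],[[0,0,0],[0,0,0]],[[0,0,0],[0,0,0]]]' 1 80
python3 plan.py 0.531 0.253 0.036 188.1
```

```text
time: 29.68
eef_pos: [0.5315, 0.253, 0.0365]
orientation: [[-0.99, -0.142, 0.001], [-0.142, 0.99, 0.0], [-0.001, 0.0, -1.0]]
wrist_force: [0.3, -0.6, -0.8]
width: 0.998
t 29.68 pos [0.5315 0.253  0.0365] shift(tool) [0.0005 0.0001 0.0005] in goal axes [0.0005 0.0001 0.0005] turn [0.    0.001 0.001] F [ 0.3 -0.6 -0.8] w 0.998 q [ 0.34  0.71  1.62  0.    0.81 -1.37]
time: 30.68
eef_pos: [0.5317, 0.2531, 0.037]
orientation: [[-0.99, -0.142, 0.001], [-0.142, 0.99, 0.001], [-0.001, 0.0, -1.0]]
wrist_force: [0.5, 0.8, -0.3]
width: 0.174
t 30.68 pos [0.5317 0.2531 0.037 ] shift(tool) [ 0.0007 -0.      0.001 ] in goal axes [ 0.0007 -0.      0.001 ] turn [0.    0.001 0.001] F [ 0.5  0.8 -0.3] w 0.174 q [ 0.34  0.71  1.62  0.    0.81 -1.37]
```

```bash

python3 -m creep '[[[0,0,-0.01],[0,0,0]],[[0,0,-0.02],[0,0,0]],[[0,0,-0.03],[0,0,0]],[[0,0,-0.04],[0,0,0]],[[0,0,-0.04],[0,0,0]],[[0,0,-0.02],[0,0,0]],[[0,0,-0.005],[0,0,0]]]'
python3 plan.py 0.5237 -0.2914 0.2 187.4
python3 - <<'E'
from h import *
from workcell import manip
for n in("scene","top"):
    c=manip.read_camera(n);np.savez(n+"6.npz",**c)
    cv2.imwrite(f"pics/{n}6.png",c["frame"])
E
```

```text
time: 31.55
eef_pos: [0.5306, 0.2527, 0.2098]
orientation: [[-0.99, -0.142, 0.001], [-0.142, 0.99, 0.0], [-0.001, 0.0, -1.0]]
wrist_force: [0.1, 0.7, -2.2]
width: 0.179
t 31.55 pos [0.5306 0.2527 0.2098] shift(tool) [ 0.0839 -0.5376  0.0096] in goal axes [ 0.0769 -0.5386  0.0098] turn [0.    0.001 0.013] F [ 0.1  0.7 -2.2] w 0.179 q [ 0.34  0.48  1.49  0.    1.18 -1.37]
```

View pics/scene6.png

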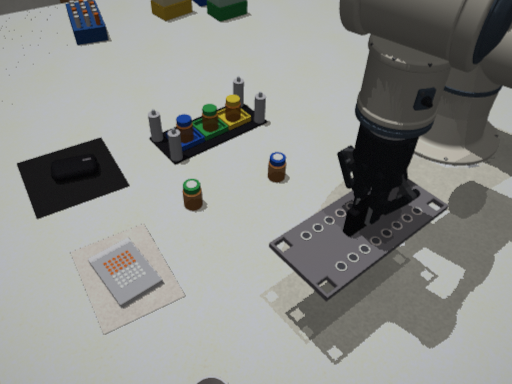

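The tray is held level in the air; its visible holes are around (283,244) and (328,281). Carrying it over gently.

```bash

python3 -m creep '[[[0.002,-0.015,0],[0,0,0.013]],[[0.004,-0.028,0],[0,0,0]],[[0.006,-0.038,0],[0,0,0]],[[0.006,-0.042,0],[0,0,0]],[[0.006,-0.042,0],[0,0,0]],[[0.006,-0.042,0],[0,0,0]],[[0.006,-0.042,0],[0,0,0]],[[0.006,-0.042,0],[0,0,0]],[[0.006,-0.042,0],[0,0,0]],[[0.006,-0.042,0],[0,0,0]],[[0.006,-0.038,0],[0,0,0]],[[0.006,-0.03,0],[0,0,0]]]'
python3 plan.py 0.5237 -0.2914 0.2 187.4
```

```text
time: 33.15
eef_pos: [0.5109, -0.2148, 0.1967]
orientation: [[-0.992, -0.124, -0.022], [-0.124, 0.992, 0.001], [0.021, 0.003, -1.0]]
wrist_force: [-0.1, 1.7, -3.0]
width: 0.177
t 33.15 pos [ 0.5109 -0.2148  0.1967] shift(tool) [-0.0032 -0.0776 -0.0036] in goal axes [-0.0029 -0.0776 -0.0033] turn [ 0.003 -0.021 -0.005] F [-0.1  1.7 -3. ] w 0.177 q [-0.5   0.46  1.57 -0.01  1.14 -2.19]
```

```bash

python3 -m creep '[[[-0.001,-0.025,0],[0.003,-0.021,-0.005]],[[-0.001,-0.022,0],[0,0,0]],[[-0.001,-0.018,0],[0,0,0]],[[0,-0.008,0],[0,0,0]],[[0,-0.003,0],[0,0,0]],[[0,0,0],[0,0,0]]]'
python3 plan.py 0.5237 -0.2914 0.2 187.4
```

```text
time: 33.9
eef_pos: [0.5208, -0.2947, 0.1931]
orientation: [[-0.992, -0.125, -0.006], [-0.125, 0.992, 0.003], [0.006, 0.004, -1.0]]
wrist_force: [-0.8, -0.9, -1.6]
width: 0.178
t 33.9 pos [ 0.5208 -0.2947  0.1931] shift(tool) [-0.0033  0.0029 -0.0069] in goal axes [-0.0033  0.0028 -0.0069] turn [ 0.004 -0.006 -0.004] F [-0.8 -0.9 -1.6] w 0.178 q [-0.61  0.51  1.47 -0.    1.17 -2.31]
```

```bash

python3 -m creep '[[[-0.0033,0.0029,0.005],[0.004,-0.006,-0.004]],[[0,0,0.012],[0,0,0]],[[0,0,0.012],[0,0,0]],[[0,0,0.005],[0,0,0]],[[0,0,0],[0,0,0]]]'
python3 plan.py 0.5237 -0.2914 0.16 187.4
python3 - <<'E'
from h import *
from workcell import manip
s=manip.sense()
print(s["eef_pos"])
for n in("scene","top"):
    c=manip.read_camera(n);np.savez(n+"7.npz",**c)
    cv2.imwrite(f"pics/{n}7.png",c["frame"])
c=dict(np.load("scene7.npz"));im=np.clip(c["frame"].astype(float)*2,0,255).astype(np.uint8)
cv2.imwrite("pics/scene7z.png",cv2.resize(im[20:180,110:310],None,fx=3.7,fy=3.7,interpolation=cv2.INTER_CUBIC))
E
```

```text
time: 34.52
eef_pos: [0.5236, -0.2892, 0.156]
orientation: [[-0.991, -0.131, -0.001], [-0.131, 0.991, 0.001], [0.0, 0.001, -1.0]]
wrist_force: [-0.5, 0.5, -2.0]
width: 0.174
t 34.52 pos [ 0.5236 -0.2892  0.156 ] shift(tool) [ 0.0002 -0.0022 -0.004 ] in goal axes [ 0.0002 -0.0022 -0.004 ] turn [ 0.001 -0.     0.002] F [-0.5  0.5 -2. ] w 0.174 q [-0.6   0.55  1.51  0.    1.08 -2.31]
[ 0.52356403 -0.28917511  0.15604582]
```

View pics/scene7z.png

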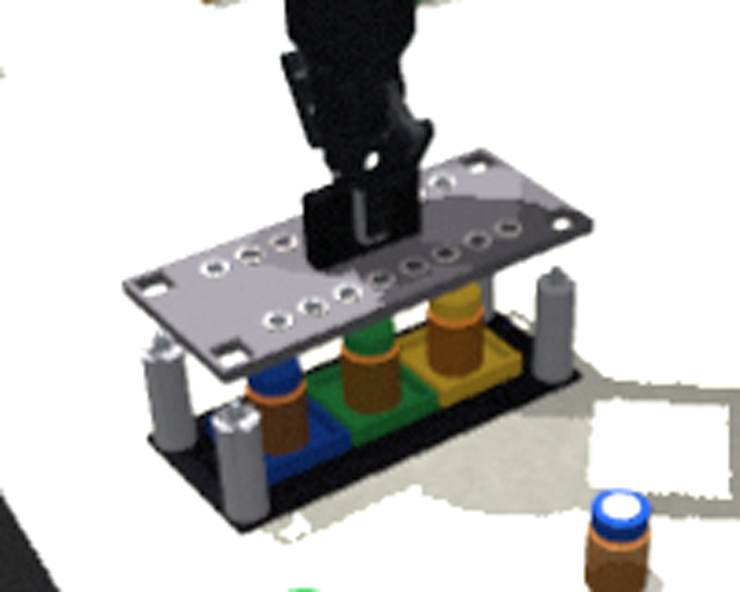

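View pics/top7.png

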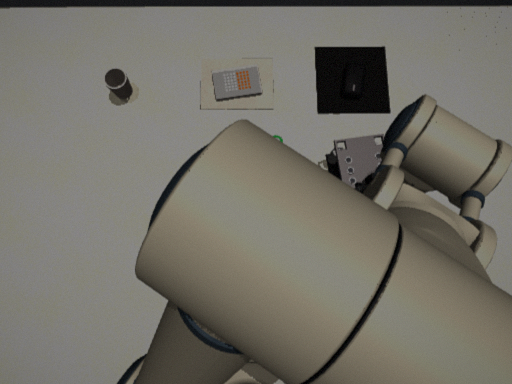

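```bash
python3 - <<'E'
from h import *
c=dict(np.load("scene7.npz"));P=depthpts(c)
near=(P[...,1]<-.18)&(P[...,1]>-.42)&(P[...,0]>.33)&(P[...,0]<.74)
m=(near&(P[...,2]>.121)&(P[...,2]<.137)).astype(np.uint8)
nn,l,st,ce=cv2.connectedComponentsWithStats(m)
ii=[i for i in range(1,nn) if st[i,4]>100];print([st[i] for i in ii])
M=np.isin(l,ii);q=P[M]
A=np.c_[q[:,:2]-[.5237,-.2914],np.ones(len(q))];co=np.linalg.lstsq(A,q[:,2],rcond=None)[0];print("plane slope x,y, z",np.round(co,4))
z=co[2]
uv=np.argwhere(M)[:,::-1];W=np.array([onplane(c,u,v,z)[:2] for u,v in uv])
print(cv2.minAreaRect((W*1000).astype(np.float32)))
h=cv2.convexHull(uv.astype(np.int32));ap=cv2.approxPolyDP(h,6,True)[:,0]
for u,v in ap: print(u,v,np.round(onplane(c,u,v,z)[:2],4))
E
```

```text
[array([ 143,   60,  128,   64, 3209], dtype=int32)]
plane slope x,y, z [-0.0019 -0.0131  0.1296]
((524.0534057617188, -284.27667236328125), (286.36383056640625, 132.15243530273438), 7.740842819213867)
270 79 [ 0.3757 -0.2515]
171 123 [ 0.6554 -0.2032]
143 98 [ 0.6718 -0.3211]
239 60 [ 0.3956 -0.367 ]
```

```bash

python3 -m creep '[[[0,-0.002,0.004],[0,0,0.002]],[[0,0,0.008],[0,0,0]],[[0,0,0.006],[0,0,0]],[[0,0,0.002],[0,0,0]]]'
python3 plan.py 0.5243 -0.2914 0.133 187.4
```

```text
time: 35.12
eef_pos: [0.5244, -0.2919, 0.1359]
orientation: [[-0.992, -0.128, 0.001], [-0.128, 0.992, -0.0], [-0.001, -0.0, -1.0]]
wrist_force: [-0.6, 0.7, -2.9]
width: 0.176
t 35.12 pos [ 0.5244 -0.2919  0.1359] shift(tool) [0.     0.0005 0.0029] in goal axes [0.     0.0005 0.0029] turn [-0.     0.001 -0.001] F [-0.6  0.7 -2.9] w 0.176 q [-0.61  0.58  1.53  0.    1.03 -2.31]
```

```bash

python3 -m creep '[[[0,0.0005,0.001],[0,0,0]],[[0,0,0],[0,0,0]]]'
python3 plan.py 0.5243 -0.2914 0.115 187.4
python3 - <<'E'
from h import *
from workcell import manip
for n in("scene",):
    c=manip.read_camera(n);np.savez(n+"8.npz",**c)
im=np.clip(c["frame"].astype(float)*2,0,255).astype(np.uint8)
cv2.imwrite("pics/scene8z.png",cv2.resize(im[60:170,135:285],None,fx=5.2,fy=5.2,interpolation=cv2.INTER_CUBIC))
E
```

```text
time: 35.38
eef_pos: [0.5243, -0.2913, 0.1347]
orientation: [[-0.992, -0.128, 0.001], [-0.128, 0.992, 0.0], [-0.001, -0.0, -1.0]]
wrist_force: [-0.0, 0.8, -2.6]
width: 0.181
t 35.38 pos [ 0.5243 -0.2913  0.1347] shift(tool) [-0.     -0.0001  0.0197] in goal axes [-0.     -0.0001  0.0197] turn [-0.     0.001 -0.001] F [-0.   0.8 -2.6] w 0.181 q [-0.61  0.58  1.53  0.    1.03 -2.31]
```

View pics/scene8z.png

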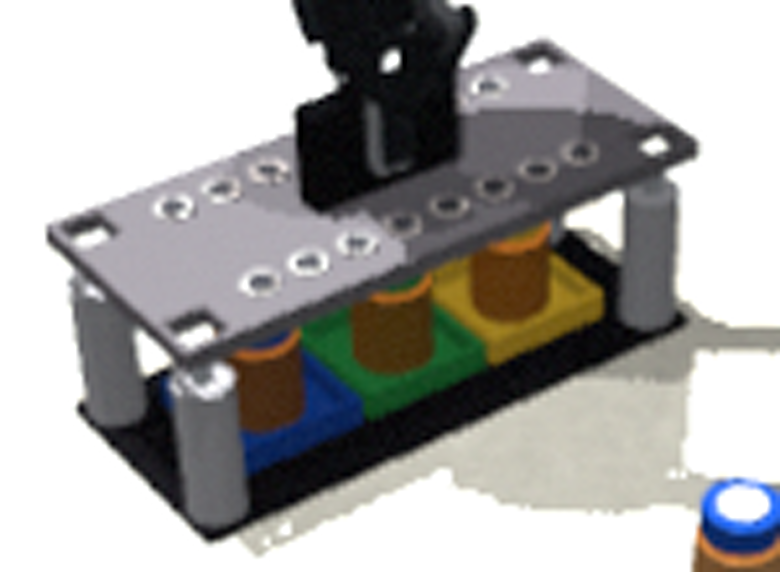

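```bash
python3 - <<'E'
from h import *
c=dict(np.load("scene8.npz"))
Z=[(90,230),(195,330),(655,146),(540,57)]
# scene-frame posts: same order
posts=np.array([[.654,-.3193],[.642,-.2297],[.3955,-.2618],[.4072,-.3509]])
W=[]
for (u,v),p in zip(Z,posts):
    w=onplane(c,u/5.2+135,v/5.2+60,.1077)[:2];W.append(w);print(np.round(w,4),"minus post mm",np.round((w-p)*1000,1))
W=np.array(W);print(W.mean(0)-posts.mean(0))
E
```

```text
[ 0.6529 -0.3198] minus post mm [-1.1 -0.5]
[ 0.6429 -0.2289] minus post mm [0.9 0.8]
[ 0.3968 -0.2573] minus post mm [1.3 4.5]
[ 0.4038 -0.3534] minus post mm [-3.4 -2.5]
[-0.00057952  0.00059009]
```

The holes average within 1 mm of the pins in this view. Lowering gently.

```bash

python3 -m creep '[[[0,0,0.003],[0,0,0]],[[0,0,0.004],[0,0,0]],[[0,0,0.003],[0,0,0]]]'
python3 plan.py 0.5243 -0.2914 0.115 187.4
```

```text
time: 35.8
eef_pos: [0.5245, -0.2915, 0.1245]
orientation: [[-0.992, -0.128, 0.002], [-0.128, 0.992, -0.0], [-0.002, -0.001, -1.0]]
wrist_force: [-0.8, -0.6, -2.1]
width: 0.179
t 35.8 pos [ 0.5245 -0.2915  0.1245] shift(tool) [0.0002 0.0001 0.0095] in goal axes [0.0002 0.0001 0.0095] turn [-0.001  0.002 -0.001] F [-0.8 -0.6 -2.1] w 0.179 q [-0.61  0.6   1.54  0.    1.01 -2.31]
```

```bash

python3 -m creep '[[[0,0,0.003],[0,0,0]],[[0,0,0.003],[0,0,0]],[[0,0,0.0015],[0,0,0]]]'
python3 plan.py 0.5243 -0.2914 0.115 187.4
```

```text
time: 36.17
eef_pos: [0.5244, -0.2914, 0.1162]
orientation: [[-0.992, -0.128, 0.001], [-0.128, 0.992, -0.0], [-0.001, -0.0, -1.0]]
wrist_force: [1.0, 0.2, -2.7]
width: 0.181
t 36.17 pos [ 0.5244 -0.2914  0.1162] shift(tool) [0.0001 0.     0.0012] in goal axes [0.0001 0.     0.0012] turn [-0.     0.001 -0.001] F [ 1.   0.2 -2.7] w 0.181 q [-0.61  0.61  1.55  0.    0.99 -2.31]
```

```bash

python3 -m creep '[[[0,0,0.0008],[0,0,0]],[[0,0,0.0005],[0,0,0]]]'
python3 plan.py 0.5243 -0.2914 0.115 187.4
```

```text
time: 36.42
eef_pos: [0.5244, -0.2914, 0.115]
orientation: [[-0.992, -0.128, 0.001], [-0.128, 0.992, -0.0], [-0.001, -0.0, -1.0]]
wrist_force: [-1.6, 1.5, 7.1]
width: 0.176
t 36.42 pos [ 0.5244 -0.2914  0.115 ] shift(tool) [ 0.0001  0.0001 -0.    ] in goal axes [ 0.0001  0.0001 -0.    ] turn [-0.     0.001 -0.001] F [-1.6  1.5  7.1] w 0.176 q [-0.61  0.61  1.55  0.    0.99 -2.31]
```

Contact at the expected height of 0.115. Release and rise.

```bash

python3 -m creep '[[[0,0,0],[0,0,0]],[[0,0,0],[0,0,0]],[[0,0,0],[0,0,0]],[[0,0,0],[0,0,0]],[[0,0,0],[0,0,0]],[[0,0,0],[0,0,0]],[[0,0,-0.02],[0,0,0]],[[0,0,-0.04],[0,0,0]],[[0,0,-0.04],[0,0,0]],[[0,0,-0.02],[0,0,0]],[[0,0,0],[0,0,0]]]' -1
python3 -m creep '[[[0,0.03,0],[0,0,0]],[[0,0.05,0],[0,0,0]],[[0,0.05,0],[0,0,0]],[[0,0.05,0],[0,0,0]],[[0,0.05,0],[0,0,0]],[[0,0.05,0],[0,0,0]],[[0,0.05,0],[0,0,0]],[[0,0.05,0],[0,0,0]],[[0,0.03,0],[0,0,0]],[[0,0.01,0],[0,0,0]],[[0,0,0],[0,0,0]]]'
python3 - <<'E'
from h import *
from workcell import manip
for n in("scene","top"):
    c=manip.read_camera(n);np.savez(n+"9.npz",**c);P=depthpts(c)
    near=(P[...,1]<-.18)&(P[...,1]>-.42)&(P[...,0]>.33)&(P[...,0]<.74)
    M=near&(P[...,2]>.082)&(P[...,2]<.094);q=P[M]
    A=np.c_[q[:,:2]-[.5237,-.2914],np.ones(len(q))];co=np.linalg.lstsq(A,q[:,2],rcond=None)[0]
    uv=np.argwhere(M)[:,::-1];W=np.array([onplane(c,u,v,.088)[:2] for u,v in uv])
    print(n,np.round(co,4),cv2.minAreaRect((W*1000).astype(np.float32)))
    im=np.clip(c["frame"].astype(float)*1.6,0,255).astype(np.uint8)
    a=im[60:260,60:320] if n=="scene" else im[120:280,180:420]
    cv2.imwrite(f"pics/{n}9.png",cv2.resize(a,None,fx=2.9,fy=2.9,interpolation=cv2.INTER_CUBIC))
E
```

```text
time: 37.8
eef_pos: [0.5242, -0.2914, 0.2384]
orientation: [[-0.992, -0.128, 0.001], [-0.128, 0.992, -0.0], [-0.001, -0.0, -1.0]]
wrist_force: [-0.2, -0.7, -0.4]
width: 1.005
time: 39.17
eef_pos: [0.4643, 0.1371, 0.2278]
orientation: [[-0.992, -0.127, -0.011], [-0.127, 0.992, 0.001], [0.011, 0.003, -1.0]]
wrist_force: [0.1, 0.3, 0.6]
width: 1.001
scene [-0.001  -0.0064  0.0887] ((524.5291137695312, -288.5267333984375), (285.45855712890625, 129.93002319335938), 7.454076766967773)
top [ 0.0001 -0.0012  0.0892] ((523.7528686523438, -290.87725830078125), (280.23419189453125, 122.42955017089844), 7.379367828369141)
```

View pics/scene9.png

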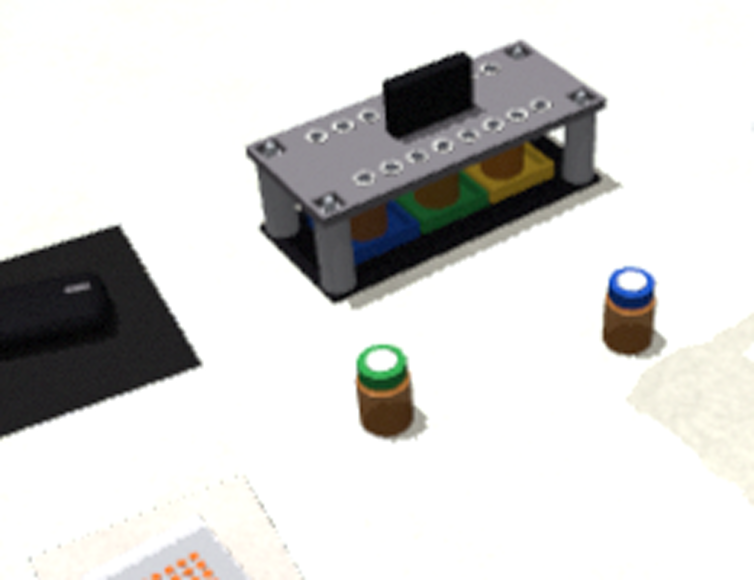

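View pics/top9.png

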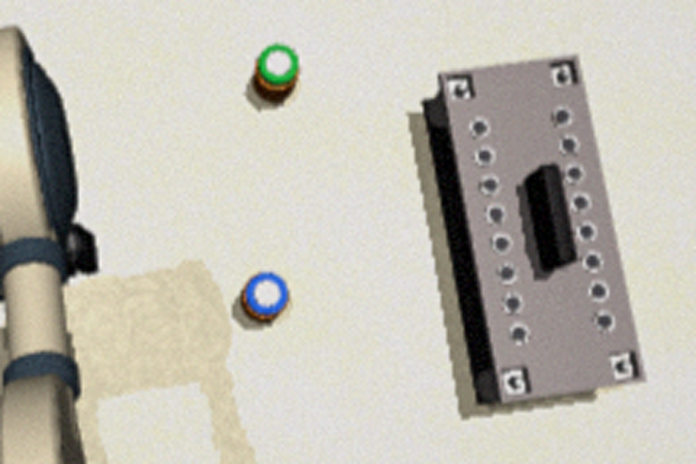

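The tray lies level (slope about 0.001), with a pin showing in each of the four corner holes, crop px (459,90), (563,74), (514,382) and (622,366). The spent jars haven't moved. The gripper is open and clear.

```bash
python3 -c "
from workcell import manip
s=manip.sense();print(s['time'],max(abs(v) for v in s['joint_velocities']));print(manip.job_done())"
```

```text
39.275 0.010244080663795323
the job is handed in; nothing more can be done
None
```

The green, yellow and blue jars are in their matching pockets, and the grey tray is stacked on the carrier. I handed the job in at about 39 s, with the gripper open and well clear of everything.

- **Tray:** the top view shows a pin in all four corner holes. The plate top measures about 0.089 m high (0.088 m expected), with a slope of about 0.001. Its centre and angle match the carrier within about 1 mm and 0.1°.
- **Jars:** before stacking, both views showed all three upright in the right pockets. Through the open side afterwards they still stand there. The two spent jars are upright and look unmoved.
- **One disagreement:** the scene view gives a tray slope of 0.006 and a slightly larger outline. I put this down to the plate's side face being included in the measurement; the top view shows the tray level.
- **Forces:** the highest wrist force I read was about 18 N, when the yellow jar was set down. I only read it at the end of each move, so brief peaks in between could have been higher.

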